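# Refit a roller in the mixer and hold its recessed reset

### The arm

A 6-joint arm with a two-finger parallel gripper is mounted at the origin on a cart in front of the work surface, level with it; the furniture and walls round the work are solid. World frame = base frame: x ahead of the robot, y to its left, z up, the work surface at z = 0. Lengths are in m, angles in degrees, forces in N, time in s.
With the tool pointing down it reaches from about 0.4 to 0.825 m from the base axis. Payload 7 kg.
Tool frame: the origin (TCP) lies on the mounting face of the last link; the fingertips stand 178 mm ahead of it and the grasp point (between the pads) lies 159 mm ahead of it (ctrl.tip_extent is the distance from the TCP to the fingertips, in m); z points along the fingers, y is the direction in which the jaws open and shut (so a half turn about z gives the same grasp; the last joint's range is limited). The gripper opens to 88 mm and grips with 3 to 60 N. Pads are 19 mm wide; open, the fingers measure 130 mm over their backs; the gripper's body (78 mm by 193 mm) begins 47 mm behind the grasp point.
Start: joints at [-52.821, 20.546, 0.682, 0, -70.136, -16.507], TCP at [0.238, -0.632, 0.405] pointing down, gripper open.
Joint ranges: [-176.03, 176.03], [-82.01, 121.73], [-58.28, 71.71], [-173.87, 95.51], [-174.79, -0.11], [-173.66, 173.66]. Speed limits (degrees/s): [136.94, 136.94, 172.46, 180, 180, 180].

### API

Orientations are given as [roll, pitch, yaw] about the fixed x, y, z axes, in that order (R = Rz(yaw) Ry(pitch) Rx(roll)).
In Python, from plant import ctrl gives the robot as it stands. The module is installed in compiled form; this text tells all that it offers.
- The arm moves only by the tool carry_out, never from a script. Its argument "moves" is text: rows parted by semicolons, each of 7 numbers parted by spaces: the finger opening in m, from 0 to 0.0876, then the shift along the tool's x, y, z in m, then the turn, a rotation vector about the tool's x, y, z in rad. A call has 1 to 20 rows; each row is the pose to reach, as a shift and turn from the pose commanded when the call began, along the tool's axes at that moment; what a row does not reach only later rows make up. A row lasts 1/10 s, in which the tool goes at most 50 mm and 8.59 degrees, less where a joint would pass 70% of its speed; a pose out of reach is approached as far as the arm can. A call with a gripper value outside its range is refused whole. The fingers move at their own pace and stop on an object; the grip force is fixed at half the most. Time passes only in rows, so rows that repeat a pose let the fingers close. It gives the time, the measured TCP pose, the force and the opening at its end, in the units of the state.
- ctrl.get_obs(): the state, without advancing time (a new reading comes with each control period).
- ctrl.snapshot(name): name is "scene" or "top" or "wrist"; returns a dict with "image" (400x640x3 uint8, red, green, blue), "K" (3x3 intrinsics, pixels), "R" (3x3) and "t" (3): a world point X has camera coordinates R X + t. Camera axes: x right, y down, z forward; pixel columns grow to the right and rows downward; lengths in m; the calibration is good to about 2 mm. A picture is of the moment at which its call begins. There is no depth.
- ctrl.close_job(): hands the job in, once; it reports no verdict.
Trained networks look in a picture, given as the dict that the camera call returned (one of the last four; its "shot" number tells which), for a name from the list of things; names that differ only in an ending like _2 or _b are one class to them, and where a whole thing is asked for, a point or a joint stands for the part that bears it (a point fixed in the world has none). Each returns a list of dicts, best first, with "confidence" (0 to 1); they miss things now and then, are a little off and sometimes report something else, mostly with a low value. They report only what shows in the picture. A call takes as long as a camera call. They do not tell look-alikes from the thing itself.
- ctrl.recognise(picture, label): "extent" ([left, top, right, bottom] in pixels, round what is visible of it).
- ctrl.trace(picture, label): "region" (400x640 bool, what is visible of it) and "extent" ([left, top, right, bottom] in pixels, round what is visible of it).
- ctrl.mark_of(picture, label): "at" ([row, column] in pixels: a listed point, or the origin of a listed thing).
The state is a dict: "clock": time; "joint_pos": joint angles; "qvel": joint speeds; "tau": joint torques, N m; "tool_pos": TCP position; "orientation": TCP orientation; "force": force on the tool from outside, world axes, zero at the start; "moment": the same for the moment, N m; "opening": finger opening in m.
Only numpy, scipy, OpenCV 4.12 (cv2) and the standard library are available. Lean on these libraries where they do the work, as an engineer would, in place of code of your own. Each camera call takes 0.05 s, during which the arm holds its last target.

### The job

Put the clean roller back into the mixer so that both its journals rest level in the two V saddles, and let go of it. Then take the stylus out of its stand, reach it upright through the round hole in the top of the drive housing and push the recessed reset button well down (close to the bottom of its travel); the program finishes while still holding the stylus there with the button pressed. Do not shift the strip pot, the carton, the smaller dropper bottle or the coverslip box.

Things in the scene. Friction and masses are not known exactly. Their poses are not given: they have to be found in the camera images.
- mixer: Bench roller mixer, fixed to the trolley. Origin: underside, midway between its two saddles; z up. Grey base plate x -50 to 50, y -75 to 140 mm, 12 mm thick. White drive housing at the +y end: x -45 to 45, y 75 to 140, top at z = 72 mm; on its top the round hole at (-22, 107.5) and, not used, a fixed grey dial at (22, 107.5), 24 mm diameter, 13 mm high.
- saddle_mid (a point): Centre of the seated roller: midway between the notches, 48 mm above the mixer's underside; axes as the mixer's, y along the seat. Two aluminium saddles, 10 mm thick, centred at y = -57 and 57 mm (104 mm clear between), each with a 90-degree V notch open upward: bottom 7 mm below this point, mouth 37 mm wide in x, 11 mm above it; top of saddle 12 mm above it.
- aperture (a point): Centre of the mouth of the round hole in the housing's top face (14 mm diameter, through the 6 mm cover, cavity below). z up; axes are the mixer's. The top of the button at rest lies 20 mm below this point, straight under it.
- reset_button (a joint): Recessed round grey button, 19 mm diameter, seen through the hole. 0 = up, 0.008 m = fully down; springs back; takes 1.2 N to start and 6 N fully down.
- roller: Loose roller, about 150 g: black rubber sleeve 24 mm diameter, 90 mm long, a steel journal 10 mm diameter, 25 mm long, at either end (140 mm over all). Origin at its centre; its y axis is its long axis (same either way round; x and z may have any roll about y). Starts lying on the trolley top, centre 12 mm up; it can roll.
- stand: Fixed grey block 50x50x66 mm, origin at the centre of its underside; a 10 mm hole, 63 mm deep, in the middle of its top holds the stylus upright.
- stylus: Loose stylus, 120 mm long, 40 g: steel shaft 6 mm diameter, 60 mm long, below a black round handle 16 mm diameter, 60 mm long. Origin at the tip; z runs from tip to handle (handle's middle at z = 90 mm). Starts upright in the stand, tip 6 mm above the trolley top, handle's lower end on the top of the stand.
- strip_pot: Bystander: round white pot with a black cap, 43x43x87 mm, origin at the centre of its underside.
- carton: Bystander: white carton 50x55x95 mm, origin at the centre of its underside.
- dropper_bottle: Bystander: the smaller amber dropper bottle, 33x33x91 mm, origin at the centre of its underside.
- coverslip_box: Bystander: small flat square box, 52x52x23 mm, origin at the centre of its underside.
There are look-alikes about, which are no part of the job. Leave any white look-alike of the roller alone.

How it is judged:
By the outcome, as a careful person would: the job done as asked, in the order asked, and still so for the second after the job is handed in, while the arm keeps its last pose, push and grip.
It also fails if it takes over 54 s, if anything falls off the work surface, if the arm or the gripper's body presses on something with over 40 N, if the wrist force passes 120 N, or if a joint passes its speed limit or range.

## Working session

There is one attempt and no reset: what is moved stays moved. The work goes in short steps, Python scripts to look and compute and a tool call to move; the robot and the scene stay as the last step left them, time stands still between calls to the robot, and variables do not carry over. Pictures are saved under pics/ and viewed, and the job is handed in when it is done.

Besides the shell and the picture viewer there is one more tool, called after "Call:" in YAML: its name, and indented under it one key for each argument. carry_out: Moves the arm, as the interface text tells. Its arguments: {"type":"object","properties":{"moves":{"type":"string"}},"required":["moves"]}

```bash
mkdir -p pics
python3 - <<'E'
from plant import ctrl
import cv2,pickle
o=ctrl.get_obs();print(o)
for n in ["scene","top","wrist"]:
    p=ctrl.snapshot(n);cv2.imwrite(f"pics/a_{n}.png",p["image"][:,:,::-1]);pickle.dump(p,open(f"a_{n}.pkl","wb"))
    print(n,p["shot"],p["K"].tolist(),p["R"].tolist(),p["t"].tolist())
    for l in ["mixer","saddle_mid","aperture","roller","stand","stylus","strip_pot","carton","dropper_bottle","coverslip_box"]:
        m=ctrl.mark_of(p,l);r=ctrl.recognise(p,l)
        print(n,l,[( [round(float(v)) for v in q["at"]],round(q["confidence"],2)) for q in m][:3],[([round(float(v)) for v in q["extent"]],round(q["confidence"],2)) for q in r][:3])
print(ctrl.get_obs()["clock"])
E
```

```text
{'clock': 0.0, 'joint_pos': array([-5.28196675e+01,  2.05898574e+01,  6.34902921e-01, -2.05784848e-02,
       -7.01371101e+01, -1.65066332e+01]), 'qvel': array([ 0.05882645, -0.00939761,  0.03151197,  0.07128478,  0.0334697 ,
        0.03999674]), 'tau': array([ 9.81593876e-04, -5.82720029e+01,  2.93059373e+01,  6.99721813e+00,
        6.92273868e-03, -1.37515135e-04]), 'tool_pos': array([ 0.23823194, -0.63134957,  0.40374741]), 'orientation': array([ 1.79906233e+02, -7.61248195e-03, -1.59333302e+02]), 'force': array([ 1.0635405 , -0.71166091, -0.61294258]), 'moment': array([-0.00616867,  0.02211429,  0.01914756]), 'opening': 0.08778053372612489}
scene 1 [[502.88003658901226, 0.0, 317.82048520185674], [0.0, 502.88003658901226, 204.99619703061452], [0.0, 0.0, 1.0]] [[-0.7120714971780108, -0.7021065027028718, -0.0008011048671333657], [-0.3759768002312179, 0.3822761580717029, -0.8441009327431366], [0.5929549971073359, -0.6007590181031666, -0.536183712521332]] [0.35751538750120243, 0.2798925352676831, 0.8593526126045365]
scene mixer [] [([295, 180, 383, 240], 0.7)]
scene saddle_mid [([19
[... 1812 characters left out ...]
87), ([217, 220], 0.45)] [([352, 248, 376, 276], 0.69), ([319, 164, 409, 214], 0.48)]
wrist 3 [[280.71559692767346, 0.0, 320.5473172335371], [0.0, 280.71559692767346, 196.54257602339317], [0.0, 0.0, 1.0]] [[-0.3534461923416813, 0.9354546209008892, 0.0006643450464369599], [0.8958725259096743, 0.33828617556493473, 0.28805360740992236], [0.26923633937376784, 0.10240661920414965, -0.9576140547756123]] [0.6740972489741429, -0.035174809184800204, 0.39188607801954645]
wrist mixer [] []
wrist saddle_mid [] []
wrist aperture [] []
wrist roller [] []
wrist stand [] []
wrist stylus [] []
wrist strip_pot [] []
wrist carton [([377, 428], 0.52)] []
wrist dropper_bottle [] []
wrist coverslip_box [] []
3.15
```

View images.

Run:
```python
import cv2
a=cv2.imread("pics/a_top.png")[110:310,150:510];cv2.imwrite("pics/a_topc.png",cv2.resize(a,None,fx=2.2,fy=2.2,interpolation=cv2.INTER_CUBIC))
a=cv2.imread("pics/a_scene.png")[130:350,180:460];cv2.imwrite("pics/a_scenec.png",cv2.resize(a,None,fx=2.7,fy=2.7,interpolation=cv2.INTER_CUBIC))
```

```text
(no output)
```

View pics/a_topc.png

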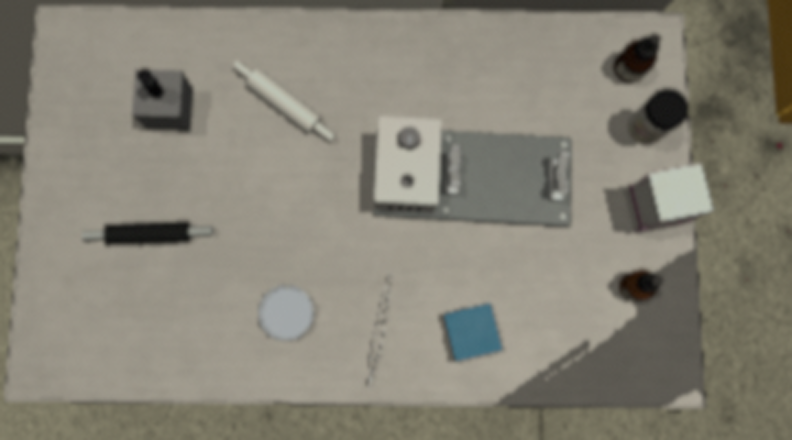

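View pics/a_scenec.png

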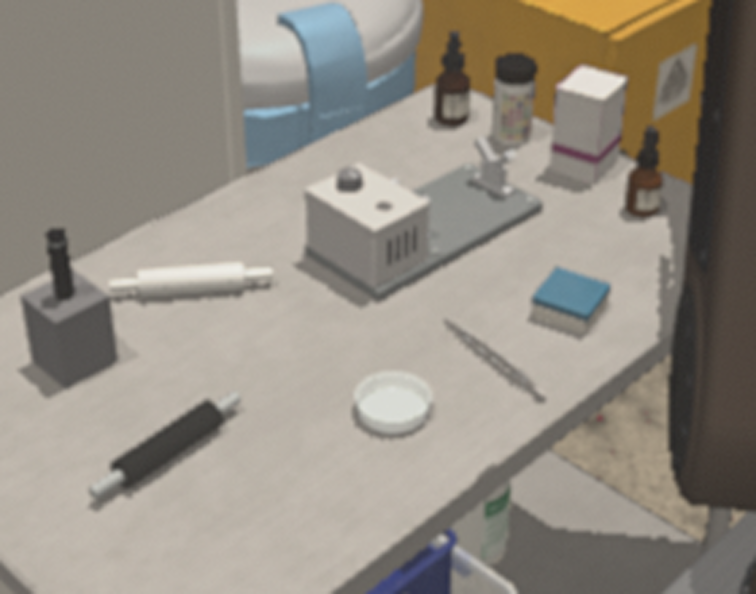

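View pics/a_wrist.png

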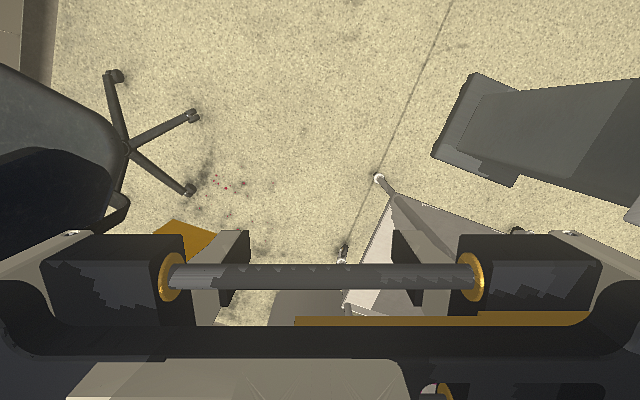

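```bash
cat > h.py <<'E'
import numpy as np,cv2,pickle
from scipy.optimize import least_squares
def proj(p,X):
    X=np.atleast_2d(X);c=X@np.array(p["R"]).T+np.array(p["t"]);u=c@np.array(p["K"]).T
    return u[:,:2]/u[:,2:]
def ray(p,uv,z):
    R=np.array(p["R"]);C=-R.T@np.array(p["t"]);d=R.T@np.linalg.inv(p["K"])@np.array([uv[0],uv[1],1.])
    return C+d*(z-C[2])/d[2]
def place(pose,X):
    x,y,a=pose;c,s=np.cos(a),np.sin(a);X=np.atleast_2d(np.array(X,float))
    return np.c_[x+c*X[:,0]-s*X[:,1],y+s*X[:,0]+c*X[:,1],X[:,2]]
def fit(obs,x0):
    # obs: list of (pic, model pts, px)
    f=lambda q:np.concatenate([(proj(p,place(q,M))-np.array(u)).ravel() for p,M,u in obs])
    r=least_squares(f,x0,loss="soft_l1");return r.x,f(r.x)
E
python3 - <<'E'
from h import *
T=pickle.load(open("a_top.pkl","rb"));S=pickle.load(open("a_scene.pkl","rb"))
t=lambda l:np.array(l)/2.2+[150,110]; s=lambda l:np.array(l)/2.7+[180,130]
M=np.array([[45,140,72],[45,75,72],[-45,75,72],[-45,140,72],[50,-75,12],[-50,-75,12],[-22,107.5,72]])/1e3
uT=t([[378,117],[442,119],[439,207],[376,206],[571,137],[570,225],[407,181]])
MS=np.array([[45,140,72],[-45,140,72],[-45,75,72],[-50,140,12],[-50,-75,12],[-22,107.5,72]])/1e3
uS=s([[306,194],[374,239],[430,205],[379,290],[541,207],[384,206]])
for obs in ([(T,M,uT)],[(S,MS,uS)],[(T,M,uT),(S,MS,uS)]):
    q,r=fit(obs,[.6,-.15,0]);print(q[:2],np.degrees(q[2]),r.round(1))
for nm,p,f,e in (("T",T,t,[[84,236],[104,235],[190,231],[214,231]]),("S",S,s,[[96,491],[236,399]])):
    for u in f(e):print(nm,ray(p,u,.012))
# stylus: handle top at z=.126, stand top corners z .066
for u in t([[145,73]]):print("sty top",ray(T,u,.126))
for u in s([[56,236]]):print("sty top",ray(S,u,.126))
for u in t([[136,70],[188,72],[188,118],[135,117]]):print("stand",ray(T,u,.066))
for u in t([[472,332]]):print("box",ray(T,u,.023))
for u in t([[659,284],[679,192],[665,109]]):print("by",ray(T,u,.09))
for u in t([[38,8],[684,15],[705,405],[8,400]]):print("tab",ray(T,u,0))
E
```

```text
[ 0.5481683  -0.15599802] -1.8840920230973661 [ 0.2  0.4 -0.6  0.7 -0.3 -0.6 -0.6 -1.4  0.5 -0.4  0.9  0.2  0.1  0.6]
[ 0.54592548 -0.14800702] -1.8231447561188725 [-1.  -0.4  0.3 -1.6 -0.1  0.2 -0.   2.1  1.  -1.8 -0.1  1.1]
[ 0.54830637 -0.15424803] -2.3217646917806523 [-0.4 -0.1 -1.2  0.4 -1.3 -0.9 -1.5 -1.9 -0.1 -0.3 -0.   0.4 -0.7  0.2
  0.  -2.1  1.  -3.3  0.6 -1.3  0.6  0.4  1.8 -3.   0.7 -0.4]
T [0.47874729 0.29774544 0.012     ]
T [0.48005781 0.27632728 0.012     ]
T [0.48537854 0.18401545 0.012     ]
T [0.48565059 0.15814804 0.012     ]
S [0.48047304 0.29936508 0.012     ]
S [0.48523534 0.16571698 0.012     ]
sty top [0.62635015 0.21419522 0.126     ]
sty top [0.61920729 0.22129037 0.126     ]
stand [0.64857345 0.23865252 0.066     ]
stand [0.64704129 0.18376354 0.066     ]
stand [0.59690497 0.18142577 0.066     ]
stand [0.59733693 0.23676893 0.066     ]
box [ 0.38006535 -0.11830281  0.023     ]
by [ 0.42634006 -0.29649184  0.09      ]
by [ 0.51923253 -0.32125575  0.09      ]
by [ 0.60576604 -0.31143197  0.09      ]
tab [0.74223822 0.3715194  0.        ]
tab [ 0.74329408 -0.36861466  0.        ]
tab [ 0.30672763 -0.36738512  0.        ]
tab [0.30538366 0.36947276 0.        ]
```

Call:
carry_out:
  moves: "0.0876 -0.45 0.452 0 0 0 -1.21;0.0876 -0.45 0.452 0 0 0 -1.21;0.0876 -0.45 0.452 0 0 0 -1.21;0.0876 -0.45 0.452 0 0 0 -1.21;0.0876 -0.45 0.452 0 0 0 -1.21;0.0876 -0.45 0.452 0 0 0 -1.21;0.0876 -0.45 0.452 0 0 0 -1.21;0.0876 -0.45 0.452 0 0 0 -1.21;0.0876 -0.45 0.452 0 0 0 -1.21;0.0876 -0.45 0.452 0 0 0 -1.21;0.0876 -0.45 0.452 0 0 0 -1.21;0.0876 -0.45 0.452 0 0 0 -1.21;0.0876 -0.45 0.452 0 0 0 -1.21;0.0876 -0.45 0.452 0 0 0 -1.21;0.0876 -0.45 0.452 0 0 0 -1.21"

```text
clock: 4.65
tool_pos: [0.4999, -0.0489, 0.4045]
orientation: [180.0, -0.0, -89.9]
force: [-0.9, 0.3, -0.1]
opening: 0.0876
```

```bash
cat > snap.py <<'E'
import sys,cv2,pickle
from plant import ctrl
tag=sys.argv[1]
for n in sys.argv[2:]:
    p=ctrl.snapshot(n);cv2.imwrite(f"pics/{tag}_{n}.png",p["image"][:,:,::-1]);pickle.dump(p,open(f"{tag}_{n}.pkl","wb"))
o=ctrl.get_obs();print(o["clock"],o["tool_pos"].round(4),o["orientation"].round(2),o["force"].round(1),round(o["opening"],4),o["joint_pos"].round(1))
E
python3 snap.py b wrist
```

```text
4.7 [ 0.4995 -0.0497  0.4046] [ 1.7998e+02 -1.0000e-02 -8.9950e+01] [ 0.8 -0.3  0.3] 0.0878 [ 16.8   4.1 -20.7  -0.  -65.2 -16.7]
```

View pics/b_wrist.png

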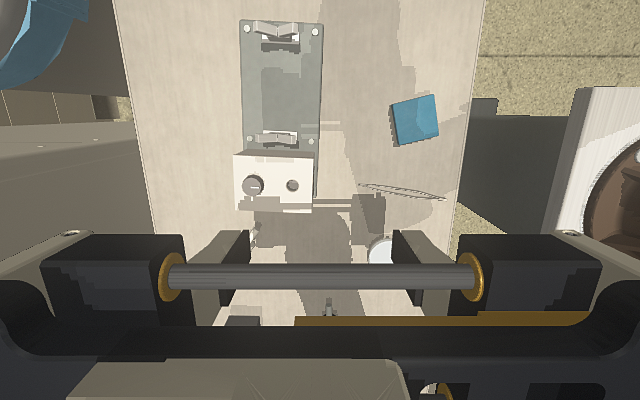

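Run:
```python
import cv2
a=cv2.imread("pics/b_wrist.png")[8:223,220:340];a=cv2.resize(a,None,fx=5,fy=5,interpolation=cv2.INTER_CUBIC)
cv2.imwrite("pics/b_c1.png",a[:550]);cv2.imwrite("pics/b_c2.png",a[525:])
```

```text
(no output)
```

View pics/b_c1.png

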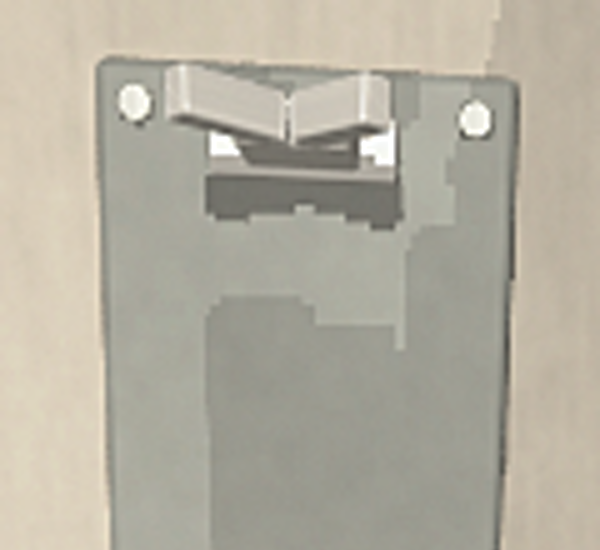

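View pics/b_c2.png

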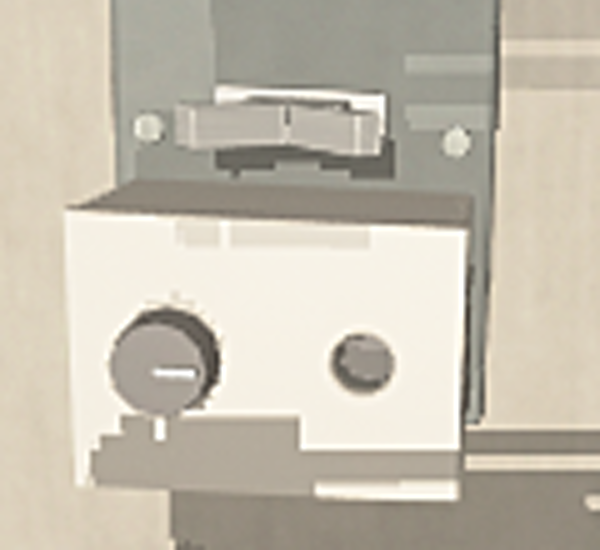

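Run:
```python
from h import *
W=pickle.load(open("b_wrist.pkl","rb"))
T=pickle.load(open("a_top.pkl","rb"))
print("cam",-W["R"].T@W["t"])
M=np.array([[50,-75,12],[-50,-75,12],[0,-52,41],[0,-62,41],[45,75,72],[-45,75,72],[-45,140,72],[45,140,72],[-22,107.5,72]])/1e3
u=[[98,58],[520,80],[288,140],[287,98]]+[[66,208+525],[468,230+525],[458,500+525],[78,486+525],[363,362+525]]
u=np.array(u)/5.+[219.6,7.6]
q,r=fit([(W,M,u)],[.548,-.155,-.03]);print(q[:2].round(4),np.degrees(q[2]),r.round(1))
t=lambda l:np.array(l)/2.2+[150,110]
MT=np.array([[45,140,72],[45,75,72],[-45,75,72],[-45,140,72],[50,-75,12],[-50,-75,12],[-22,107.5,72]])/1e3
uT=t([[378,117],[442,119],[439,207],[376,206],[571,137],[570,225],[407,181]])
q2,r=fit([(W,M,u),(T,MT,uT)],q);print(q2[:2].round(4),np.degrees(q2[2]),r.round(1))
print("sad",place(q,[0,0,.048]),"ap",place(q,[-.022,.1075,.072]))
```

```text
cam [ 0.49910993 -0.12675793  0.384842  ]
[ 0.5484 -0.1536] -2.5120197557853694 [-1.1 -0.8  0.3 -0.7  0.2  0.7  0.4 -1.2 -0.2  0.7  0.2 -0.   0.   0.6
 -0.2  0.1  0.1  0.8]
[ 0.5483 -0.154 ] -2.433592116409884 [-1.2 -1.2  0.2 -1.1  0.1  0.3  0.3 -1.6 -0.1  0.4  0.3 -0.4  0.2  0.2
  0.  -0.2  0.3  0.4 -0.5 -0.2 -1.3  0.3 -1.4 -1.  -1.6 -2.  -0.1 -0.2
 -0.2  0.4 -0.8  0.1]
sad [[ 0.54838513 -0.15361845  0.048     ]] ap [[ 0.53111789 -0.04525752  0.072     ]]
```

Call:
carry_out:
  moves: "0.0876 -0.34 -0.02 0 0 0 0;0.0876 -0.34 -0.02 0 0 0 0;0.0876 -0.34 -0.02 0 0 0 0;0.0876 -0.34 -0.02 0 0 0 0;0.0876 -0.34 -0.02 0 0 0 0;0.0876 -0.34 -0.02 0 0 0 0;0.0876 -0.34 -0.02 0 0 0 0;0.0876 -0.34 -0.02 0 0 0 0;0.0876 -0.34 -0.02 0 0 0 0"

```text
clock: 5.6
tool_pos: [0.5199, 0.2898, 0.4042]
orientation: [180.0, -0.0, -90.0]
force: [0.2, -0.0, 0.1]
opening: 0.087
```

```bash
python3 snap.py c wrist
```

```text
5.65 [0.5199 0.2891 0.4044] [ 1.7997e+02 -3.0000e-02 -9.0050e+01] [-0.1 -0.3  0.4] 0.0878 [ 47.9  13.1  -9.8  -0.  -67.1 -47.9]
```

View pics/c_wrist.png

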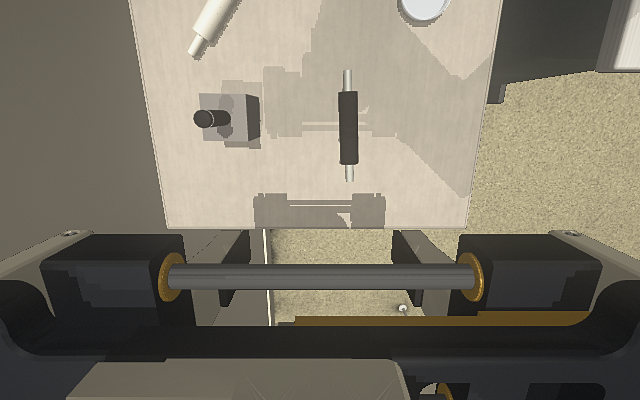

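Run:
```python
import cv2
a=cv2.imread("pics/c_wrist.png")[60:190,180:370];a=cv2.resize(a,None,fx=4,fy=4,interpolation=cv2.INTER_CUBIC)
cv2.imwrite("pics/c_c1.png",a)
```

```text
(no output)
```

View pics/c_c1.png

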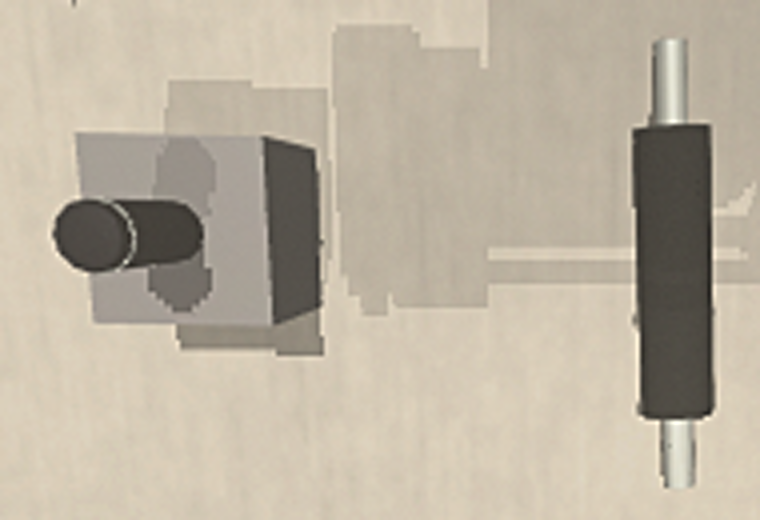

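Run:
```python
from h import *
W=pickle.load(open("c_wrist.pkl","rb"))
f=lambda l:np.array(l)/4.+[179.6,59.6]
for n,u,z in (("j-",(670,40),.012),("j+",(679,487),.012),("s-",(671.5,126),.016),("s+",(677.5,417),.016),("sty",(93,236),.126),("stc",(183,237),.066)):
    print(n,ray(W,f(u),z).round(4))
for u in [(76,133),(262,136),(274,325),(94,323)]:print(ray(W,f(u),.066).round(4))
c=np.mean([ray(W,f(u),.066) for u in [(76,133),(262,136),(274,325),(94,323)]],0);print("stand c",c)
print("left edge",ray(W,(128,0),0),ray(W,(166,227),0))
```

```text
j- [0.4861 0.1623 0.012 ]
j+ [0.4791 0.3024 0.012 ]
s- [0.4853 0.1872 0.016 ]
s+ [0.4808 0.2777 0.016 ]
sty [0.623  0.2176 0.126 ]
stc [0.6226 0.2191 0.066 ]
[0.6485 0.1924 0.066 ]
[0.599  0.1931 0.066 ]
[0.5995 0.2428 0.066 ]
[0.6497 0.2423 0.066 ]
stand c [0.62420132 0.21765866 0.066     ]
left edge [0.74583894 0.08534493 0.        ] [0.74676432 0.37469089 0.        ]
```

Call:
carry_out:
  moves: "0.0876 0.057 0.037 0.05 0 0 -0.05;0.0876 0.057 0.037 0.1 0 0 -0.05;0.0876 0.057 0.037 0.15 0 0 -0.05;0.0876 0.057 0.037 0.19 0 0 -0.05;0.0876 0.057 0.037 0.21 0 0 -0.05;0.0876 0.057 0.037 0.224 0 0 -0.05;0.0876 0.057 0.037 0.224 0 0 -0.05;0.01 0.057 0.037 0.224 0 0 -0.05;0.01 0.057 0.037 0.224 0 0 -0.05;0.01 0.057 0.037 0.224 0 0 -0.05;0.01 0.057 0.037 0.224 0 0 -0.05;0.01 0.057 0.037 0.224 0 0 -0.05;0.01 0.057 0.037 0.224 0 0 -0.05;0.01 0.057 0.037 0.224 0 0 -0.05;0.01 0.057 0.037 0.224 0 0 -0.05"

```text
clock: 7.15
tool_pos: [0.4827, 0.2333, 0.1806]
orientation: [180.0, -0.0, -87.1]
force: [-0.2, 0.7, 0.3]
opening: 0.029
```

Call:
carry_out:
  moves: "0.01 0 0 0 0 0 0;0.01 0 0 0 0 0 0;0.01 0 0 0 0 0 0;0.01 0 0 0 0 0 0"

```text
clock: 7.55
tool_pos: [0.4827, 0.2333, 0.1806]
orientation: [-180.0, 0.0, -87.1]
force: [0.3, 1.0, 0.7]
opening: 0.0233
```

Call:
carry_out:
  moves: "0.01 0 0 -0.04 0 0 0;0.01 0 0 -0.08 0 0 0;0.01 0.03 0 -0.119 0 0 0;0.01 0.08 -0.01 -0.119 0 0 0.02;0.01 0.13 -0.016 -0.119 0 0 0.04;0.01 0.18 -0.022 -0.119 0 0 0.06;0.01 0.23 -0.028 -0.119 0 0 0.08;0.01 0.28 -0.034 -0.119 0 0 0.093;0.01 0.33 -0.04 -0.119 0 0 0.093;0.01 0.37 -0.045 -0.119 0 0 0.093;0.01 0.389 -0.047 -0.119 0 0 0.093;0.01 0.389 -0.047 -0.119 0 0 0.093;0.01 0.389 -0.047 -0.119 0 0 0.093"

```text
clock: 8.85
tool_pos: [0.5487, -0.1534, 0.2991]
orientation: [179.9, 0.0, -92.6]
force: [0.3, 0.5, -0.8]
opening: 0.0232
```

```bash
python3 snap.py d wrist scene
python3 - <<'E'
import cv2
a=cv2.imread("pics/d_scene.png")[100:260,260:460];cv2.imwrite("pics/d_sc.png",cv2.resize(a,None,fx=3.5,fy=3.5,interpolation=cv2.INTER_CUBIC))
E
```

```text
8.95 [ 0.5489 -0.1523  0.2995] [ 1.7997e+02  1.0000e-02 -9.2440e+01] [ 0.7 -0.2 -1.4] 0.0235 [  4.2  15.9 -20.9  -0.  -53.2  -6.6]
```

View pics/d_wrist.png

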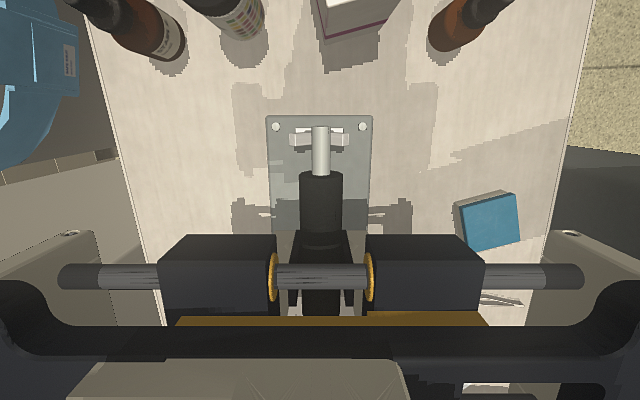

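View pics/d_sc.png

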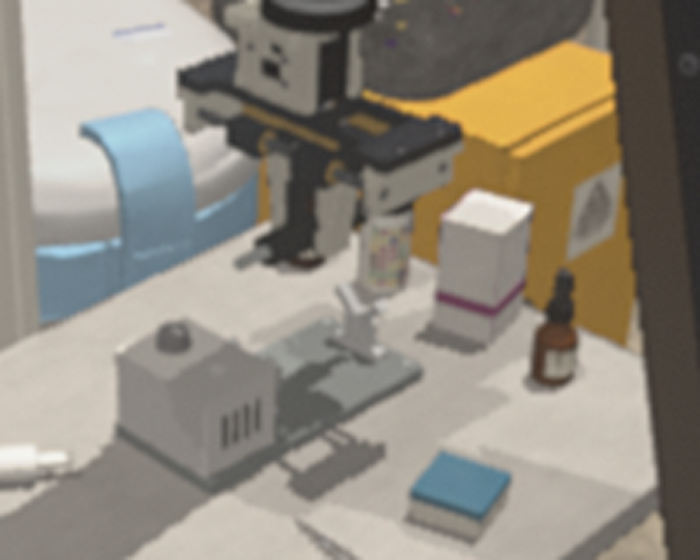

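Run:
```python
import cv2
a=cv2.imread("pics/d_wrist.png")[105:235,250:390];cv2.imwrite("pics/d_c.png",cv2.resize(a,None,fx=4.5,fy=4.5,interpolation=cv2.INTER_CUBIC))
```

```text
(no output)
```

View pics/d_c.png

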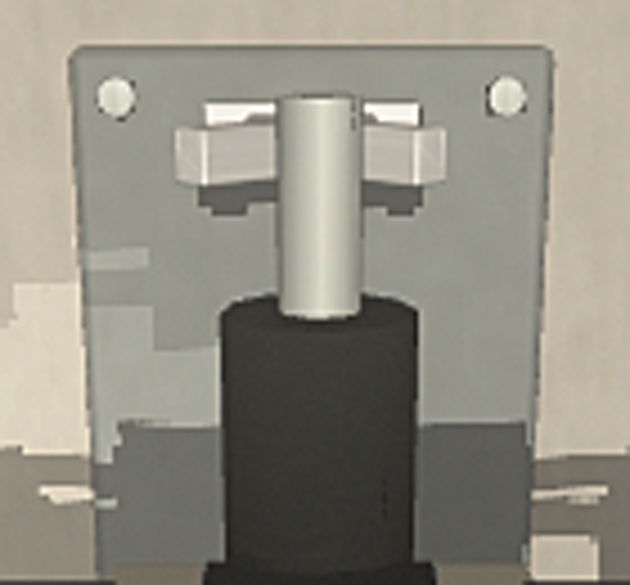

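Run:
```python
from h import *
W=pickle.load(open("d_wrist.pkl","rb"))
q=[.5484,-.1537,np.radians(-2.45)]
f=lambda X:((proj(W,X)-[249.6,104.6])*4.5).round(0).tolist()
print("base",f(place(q,[[.05,-.075,.012],[-.05,-.075,.012]])))
print("mouth",f(place(q,[[.0185,-.052,.059],[-.0185,-.052,.059],[.0185,-.062,.059],[-.0185,-.062,.059]])))
tcp=np.array([.5487,-.153,.2995]);psi=np.radians(-92.5);tx=np.array([np.cos(psi),np.sin(psi),0])
for dz in (.167,.169,.171):
    c=tcp-[0,0,dz];print(dz,"end axis",f([c+tx*.07]),"sleeve end",f([c+tx*.045]))
    e=np.array([-tx[1],tx[0],0]);print("end sides",f([c+tx*.07+e*.005,c+tx*.07-e*.005]),f([c+tx*.045+e*.012,c+tx*.045-e*.012]))
```

```text
base [[67.0, 46.0], [559.0, 45.0]]
mouth [[206.0, 187.0], [420.0, 186.0], [204.0, 128.0], [421.0, 127.0]]
0.167 end axis [[308.0, 108.0]] sleeve end [[309.0, 324.0]]
end sides [[264.0, 108.0], [352.0, 108.0]] [[208.0, 324.0], [410.0, 324.0]]
0.169 end axis [[308.0, 107.0]] sleeve end [[309.0, 320.0]]
end sides [[265.0, 107.0], [352.0, 107.0]] [[209.0, 321.0], [409.0, 320.0]]
0.171 end axis [[309.0, 106.0]] sleeve end [[309.0, 317.0]]
end sides [[266.0, 106.0], [352.0, 106.0]] [[211.0, 317.0], [407.0, 317.0]]
```

Call:
carry_out:
  moves: "0.01 0 0 0.035 0 0 0;0.01 0 0 0.06 0 0 0;0.01 0 0 0.073 0 0 0;0.01 0 0 0.079 0 0 0;0.01 0 0 0.081 0 0 0;0.01 0 0 0.081 0 0 0"

```text
clock: 9.55
tool_pos: [0.5496, -0.1527, 0.2194]
orientation: [-179.9, -0.0, -92.4]
force: [-0.2, 0.2, -1.6]
opening: 0.0236
```

```bash
python3 snap.py e wrist scene
python3 - <<'E'
import cv2
a=cv2.imread("pics/e_scene.png")[140:260,280:400];cv2.imwrite("pics/e_sc.png",cv2.resize(a,None,fx=4.8,fy=4.8,interpolation=cv2.INTER_CUBIC))
E
```

```text
9.65 [ 0.5496 -0.1528  0.2197] [-179.9     0.    -92.44] [ 0.2 -0.1 -0.6] 0.023 [  4.1  21.5 -25.5   0.  -42.9  -6.6]
```

View pics/e_wrist.png

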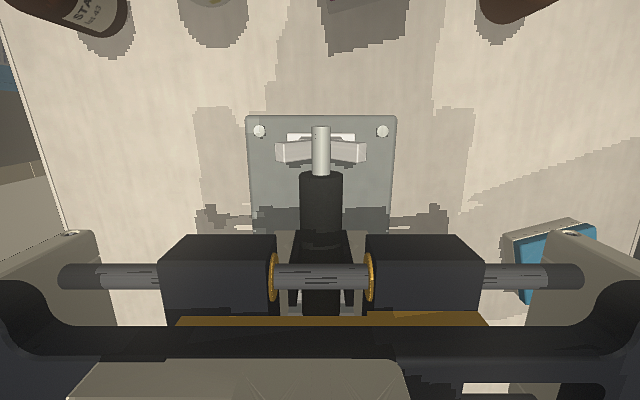

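View pics/e_sc.png

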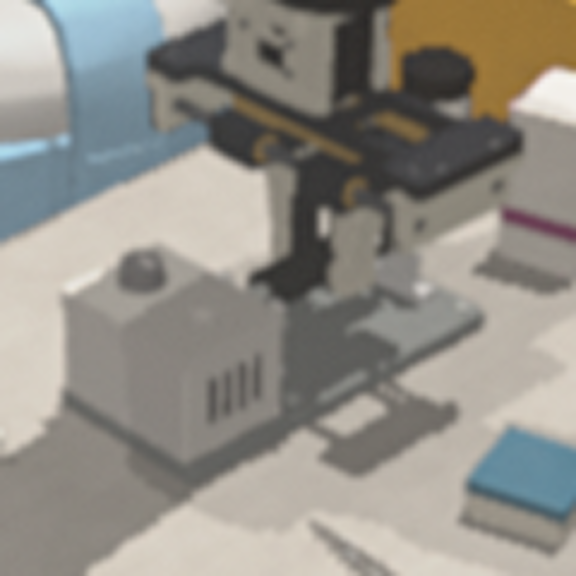

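Call:
carry_out:
  moves: "0.01 0 0 0.002 0 0 0;0.01 0 0 0.002 0 0 0;0.03 0 0 0.002 0 0 0;0.0876 0 0 0.002 0 0 0;0.0876 0 0 0.002 0 0 0;0.0876 0 0 0.002 0 0 0;0.0876 0 0 0.002 0 0 0;0.0876 0 0 -0.04 0 0 0;0.0876 0 0 -0.09 0 0 0;0.0876 -0.05 0 -0.14 0 0 0;0.0876 -0.08 0 -0.16 0 0 0;0.0876 -0.08 0 -0.16 0 0 0"

```text
clock: 10.85
tool_pos: [0.5536, -0.0705, 0.3835]
orientation: [-179.6, 0.1, -92.3]
force: [0.7, 0.3, -0.8]
opening: 0.0875
```

```bash
python3 snap.py f wrist scene top
python3 - <<'E'
import cv2
a=cv2.imread("pics/f_scene.png")[150:260,280:400];cv2.imwrite("pics/f_sc.png",cv2.resize(a,None,fx=4.8,fy=4.8,interpolation=cv2.INTER_CUBIC))
E
```

```text
11.0 [ 0.5522 -0.0727  0.3785] [ 1.800e+02  2.000e-02 -9.241e+01] [ 0.3 -0.8 -0.6] 0.0877 [ 12.6  10.6 -16.6  -0.  -62.8 -15. ]
```

View pics/f_wrist.png

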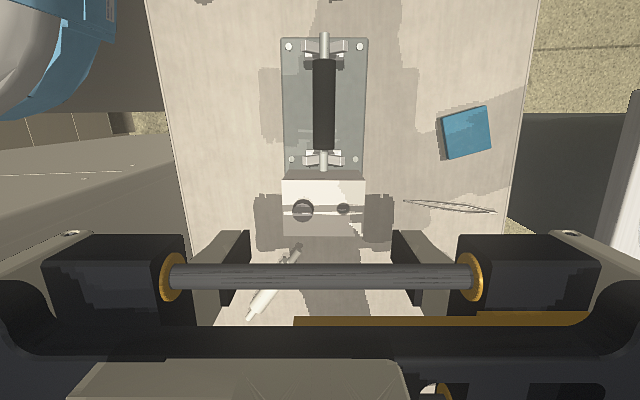

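View pics/f_sc.png

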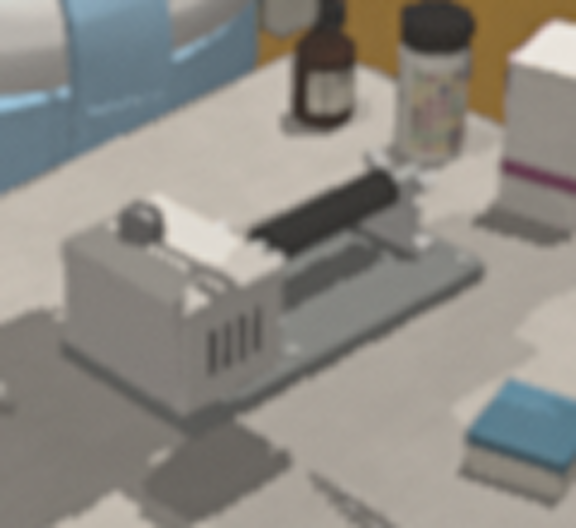

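Run:
```python
from h import *
import cv2
W=pickle.load(open("f_wrist.pkl","rb"))
a=cv2.imread("pics/f_wrist.png")[25:180,270:380];a=cv2.resize(a,None,fx=5,fy=5,interpolation=cv2.INTER_CUBIC)
q=[.5488,-.1537,np.radians(-2.45)]
f=lambda X:((proj(W,X)-[269.6,24.6])*5).round(0)
E=place(q,[[0,-.07,.048],[0,.07,.048],[.012,-.045,.048],[-.012,-.045,.048],[.012,.045,.048],[-.012,.045,.048]])
for u in f(E):cv2.circle(a,tuple(int(v) for v in u),4,(0,0,255),1)
cv2.imwrite("pics/f_c.png",a[:590]);cv2.imwrite("pics/f_c2.png",a[300:])
print(f(E).tolist())
```

```text
[[270.0, 39.0], [267.0, 729.0], [211.0, 177.0], [328.0, 177.0], [213.0, 619.0], [321.0, 619.0]]
```

View pics/f_c.png

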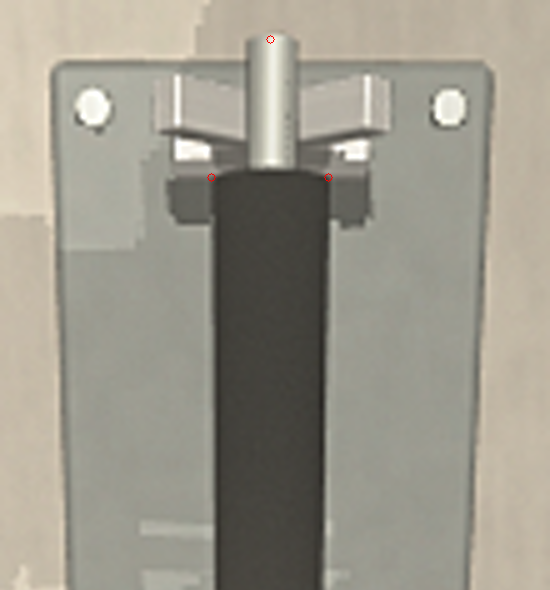

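View pics/f_c2.png

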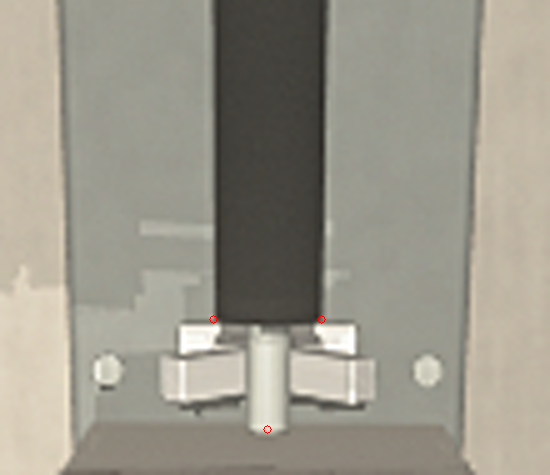

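Call:
carry_out:
  moves: "0.0876 -0.05 -0.01 0 0 0 0.14;0.0876 -0.1 -0.02 0 0 0 0.28;0.0876 -0.15 -0.03 0 0 0 0.42;0.0876 -0.2 -0.04 0 0 0 0.56;0.0876 -0.25 -0.05 0 0 0 0.7;0.0876 -0.294 -0.059 0 0 0 0.84;0.0876 -0.294 -0.059 0 0 0 0.98;0.0876 -0.294 -0.059 0 0 0 1.12;0.0876 -0.294 -0.059 0 0 0 1.26;0.0876 -0.294 -0.059 0 0 0 1.4;0.0876 -0.294 -0.059 0.02 0 0 1.528;0.0876 -0.294 -0.059 0.03 0 0 1.528;0.0876 -0.294 -0.059 0.03 0 0 1.528"

```text
clock: 12.3
tool_pos: [0.6238, 0.2169, 0.3452]
orientation: [-179.8, -0.3, -179.9]
force: [-0.7, 0.5, -0.3]
opening: 0.0875
```

```bash
python3 snap.py g wrist scene
```

```text
12.4 [0.6244 0.2176 0.3479] [-1.7992e+02 -8.0000e-02 -1.7987e+02] [ 0.2 -0.4 -0.2] 0.0876 [  36.1   21.5   -5.6    0.   -63.1 -126. ]
```

View pics/g_wrist.png

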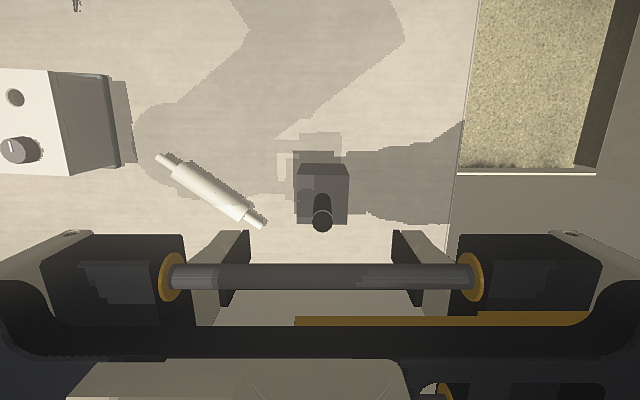

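View pics/g_scene.png

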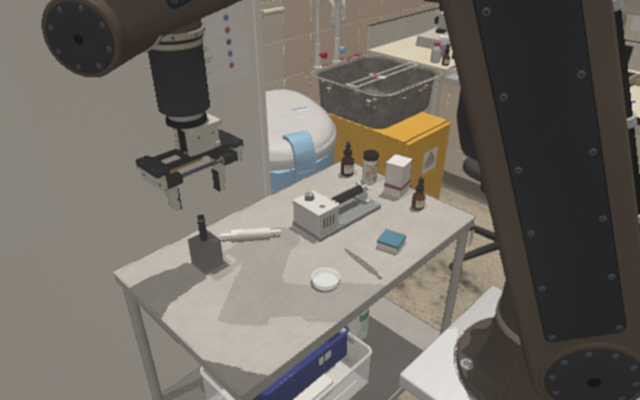

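Run:
```python
from h import *
W=pickle.load(open("g_wrist.pkl","rb"))
print(ray(W,(322.5,220.5),.126))
for u in [(300,164),(348,163),(348,224),(298,223)]:print(ray(W,u,.066))
print(ray(W,(15,97),.072))
```

```text
[0.62264319 0.21820499 0.126     ]
[0.58971934 0.19729516 0.066     ]
[0.58863765 0.24206475 0.066     ]
[0.64967819 0.2439205  0.066     ]
[0.64879841 0.19424651 0.066     ]
[ 0.53163743 -0.04518618  0.072     ]
```

Call:
carry_out:
  moves: "0.0876 0.001 0 0.04 0 0 0;0.0876 0.001 0 0.07 0 0 0;0.0876 0.001 0 0.09 0 0 0;0.0876 0.001 0 0.09 0 0 0;0.005 0.001 0 0.09 0 0 0;0.005 0.001 0 0.09 0 0 0;0.005 0.001 0 0.09 0 0 0;0.005 0.001 0 0.09 0 0 0;0.005 0.001 0 0.09 0 0 0;0.005 0.001 0 0.09 0 0 0;0.005 0.001 0 0.09 0 0 0;0.005 0.001 0 0.09 0 0 0;0.005 0.001 0 0.09 0 0 0;0.005 0.001 0 0.09 0 0 0;0.005 0.001 0 0.09 0 0 0;0.005 0.001 0 0.09 0 0 0"

```text
clock: 14.0
tool_pos: [0.6231, 0.2182, 0.2586]
orientation: [-180.0, -0.0, 180.0]
force: [0.4, -0.3, -0.5]
opening: 0.015
```

Call:
carry_out:
  moves: "0.005 0 0 -0.03 0 0 0;0.005 0 0 -0.07 0 0 0;0.005 0 0 -0.11 0 0 0;0.005 0 -0.02 -0.12 0 0 0;0.005 0.015 -0.065 -0.12 0 0 0;0.005 0.03 -0.11 -0.12 0 0 0;0.005 0.045 -0.155 -0.12 0 0 0;0.005 0.06 -0.2 -0.12 0 0 0;0.005 0.08 -0.24 -0.12 0 0 0;0.005 0.092 -0.263 -0.11 0 0 0;0.005 0.092 -0.263 -0.1 0 0 0;0.005 0.092 -0.263 -0.1 0 0 0;0.005 0.092 -0.263 -0.1 0 0 0"

```text
clock: 15.3
tool_pos: [0.5314, -0.0445, 0.3586]
orientation: [-180.0, -0.0, -180.0]
force: [0.2, -0.2, 0.5]
opening: 0.0158
```

```bash
python3 snap.py i wrist scene top
python3 - <<'E'
import cv2
a=cv2.imread("pics/i_scene.png")[110:260,260:400];cv2.imwrite("pics/i_sc.png",cv2.resize(a,None,fx=4,fy=4,interpolation=cv2.INTER_CUBIC))
E
```

```text
15.45 [ 0.5316 -0.0441  0.3589] [-1.8000e+02  2.0000e-02 -1.7995e+02] [-0.3  0.6  0.5] 0.0152 [  16.3    9.3  -21.     0.   -59.7 -106.3]
```

View pics/i_wrist.png

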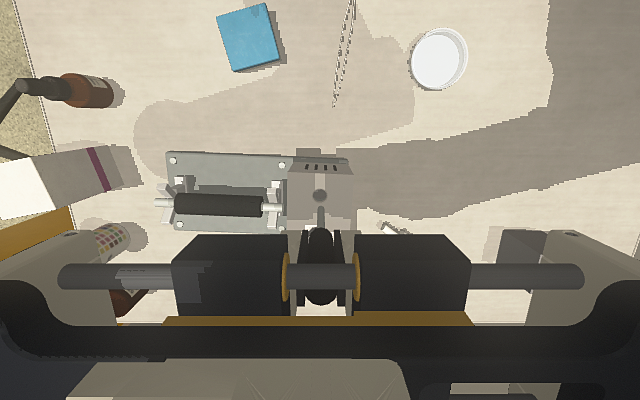

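View pics/i_sc.png

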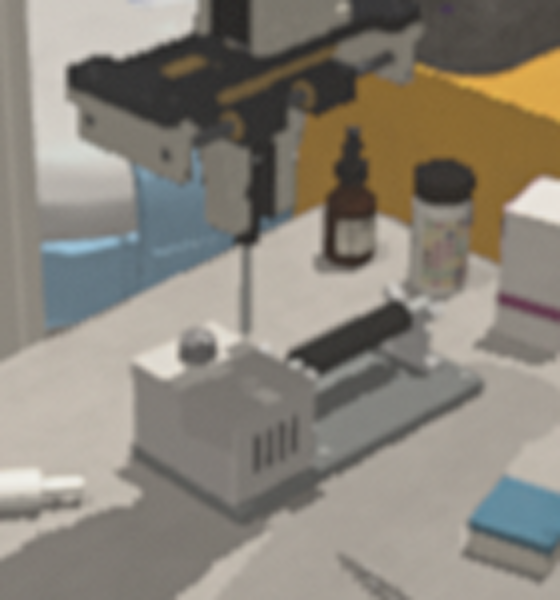

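Run:
```python
from h import *
import cv2
W=pickle.load(open("i_wrist.pkl","rb"))
a=cv2.imread("pics/i_wrist.png")[150:240,280:360];a=cv2.resize(a,None,fx=7,fy=7,interpolation=cv2.INTER_CUBIC)
f=lambda X:((proj(W,X)-[279.57,149.57])*7)
tcp=np.array([.5316,-.0441,.3587])
print("tip pred",f([tcp-[0,0,.2526]]),"foot on cover",f([[.5316,-.0441,.072]]))
cv2.imwrite("pics/i_c.png",a)
```

```text
tip pred [[287.2457397  400.28106014]] foot on cover [[287.13160831 322.68433281]]
```

View pics/i_c.png

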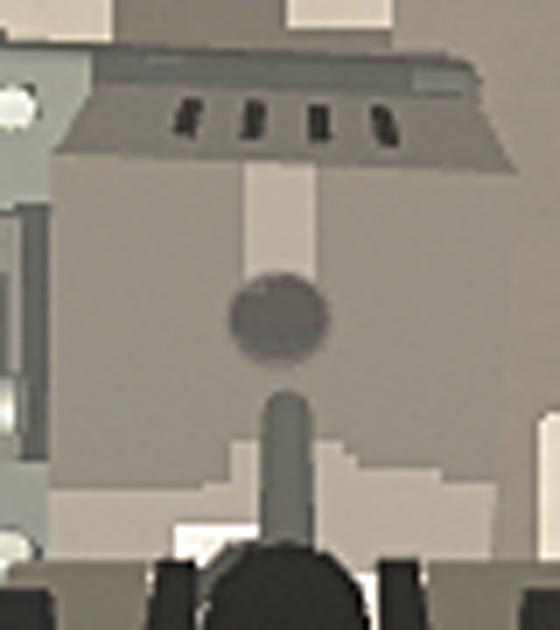

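Call:
carry_out:
  moves: "0.005 0.002 -0.001 0.01 0 0 0;0.005 0.002 -0.001 0.02 0 0 0;0.005 0.002 -0.001 0.028 0 0 0;0.005 0.002 -0.001 0.028 0 0 0;0.005 0.002 -0.001 0.028 0 0 0"

```text
clock: 15.95
tool_pos: [0.5291, -0.0458, 0.3303]
orientation: [-180.0, -0.0, 180.0]
force: [0.7, -0.5, -0.1]
opening: 0.0157
```

```bash
python3 snap.py j wrist
python3 - <<'E'
from h import *
a=cv2.imread("pics/j_wrist.png")[150:240,280:360];a=cv2.resize(a,None,fx=7,fy=7,interpolation=cv2.INTER_CUBIC)
cv2.imwrite("pics/j_c.png",a)
E
```

```text
16.0 [ 0.5292 -0.0458  0.3307] [-179.99   -0.    180.  ] [ 0.1 -0.3  0.6] 0.0157 [  16.2   10.6  -23.4    0.   -56.  -106.2]
```

View pics/j_c.png

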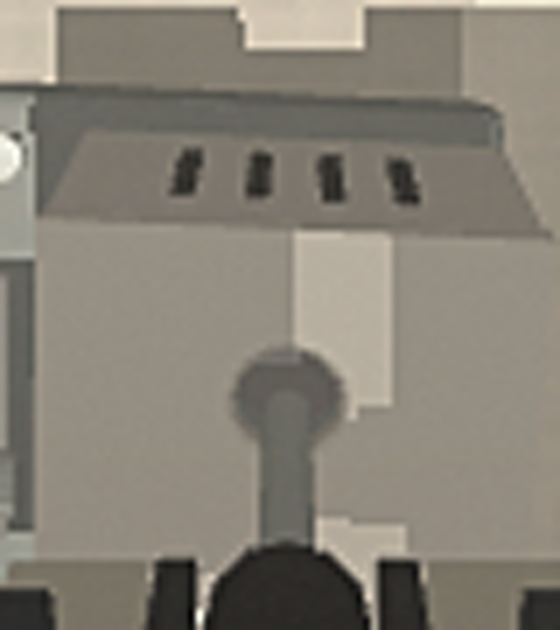

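Call:
carry_out:
  moves: "0.005 0 0 0.01 0 0 0;0.005 0 0 0.018 0 0 0;0.005 0 0 0.024 0 0 0;0.005 0 0 0.028 0 0 0;0.005 0 0 0.03 0 0 0;0.005 0 0 0.03 0 0 0;0.005 0 0 0.03 0 0 0"

```text
clock: 16.7
tool_pos: [0.529, -0.0459, 0.3009]
orientation: [-180.0, -0.0, 180.0]
force: [-2.0, 0.0, 1.8]
opening: 0.0151
```

```bash
python3 snap.py k wrist wrist wrist wrist
```

```text
16.9 [ 0.529  -0.0458  0.3009] [180.     0.   179.98] [-2.1 -0.9  2.7] 0.0155 [  16.2   12.5  -25.5   -0.   -52.  -106.2]
```

Run:
```python
from h import *
from plant import ctrl
F=[];
for i in range(6):
    ctrl.snapshot("wrist");F.append(ctrl.get_obs()["force"])
F=np.array(F);print(F.mean(0),F.std(0))
a=cv2.imread("pics/k_wrist.png")[180:260,280:360];a=cv2.resize(a,None,fx=7,fy=7,interpolation=cv2.INTER_CUBIC)
cv2.imwrite("pics/k_c.png",a)
```

```text
[-1.84589124 -0.16429112  2.83985149] [0.17975953 0.48682034 0.41323735]
```

View pics/k_c.png

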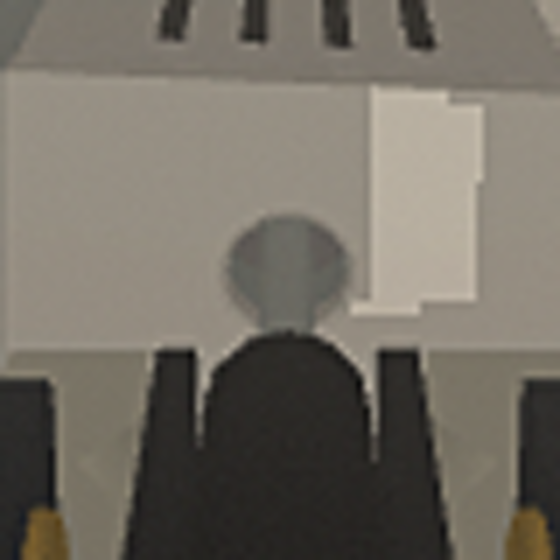

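Call:
carry_out:
  moves: "0.005 0.001 0 0 0 0 0;0.005 0.001 0 0 0 0 0;0.005 0.001 0 0 0 0 0"

```text
clock: 17.5
tool_pos: [0.5284, -0.0458, 0.3009]
orientation: [180.0, 0.1, 180.0]
force: [-0.6, -0.9, 2.0]
opening: 0.0153
```

```bash
cat > fs.py <<'E'
import numpy as np
from plant import ctrl
F=[];P=[]
for i in range(6):
    ctrl.snapshot("wrist");o=ctrl.get_obs();F.append(np.r_[o["force"],o["moment"]]);P.append(o["tool_pos"])
print(o["clock"],np.mean(F,0).round(2),np.mean(P,0).round(4))
E
python3 fs.py
```

```text
17.8 [ 0.1  -0.65  2.79 -0.32 -0.17 -0.  ] [ 0.5283 -0.0458  0.3008]
```

Call:
carry_out:
  moves: "0.005 0 0 0.002 0 0 0;0.005 0 0 0.004 0 0 0;0.005 0 0 0.004 0 0 0;0.005 0 0 0.004 0 0 0"

```text
clock: 18.2
tool_pos: [0.5283, -0.0458, 0.2968]
orientation: [-180.0, 0.0, 180.0]
force: [0.8, -1.7, 5.2]
opening: 0.0153
```

```bash
python3 fs.py
```

```text
18.5 [ 0.6  -1.04  5.14 -0.29 -0.24 -0.01] [ 0.5283 -0.0458  0.2969]
```

Call:
carry_out:
  moves: "0.005 0 0 0.001 0 0 0;0.005 0 0 0.001 0 0 0;0.005 0 0 0.001 0 0 0;0.005 0 0 0.001 0 0 0"

```text
clock: 18.9
tool_pos: [0.5284, -0.0458, 0.2962]
orientation: [-180.0, 0.1, -180.0]
force: [-0.1, -0.1, 7.6]
opening: 0.0154
```

```bash
python3 fs.py; python3 snap.py z scene wrist top;  python3 - <<'E'
import cv2
a=cv2.imread("pics/z_scene.png")[110:260,260:440];cv2.imwrite("pics/z_sc.png",cv2.resize(a,None,fx=4,fy=4,interpolation=cv2.INTER_CUBIC))
E
```

```text
19.2 [-0.24 -0.6   7.81 -0.23  0.07 -0.01] [ 0.5284 -0.0458  0.2962]
19.35 [ 0.5284 -0.0458  0.2962] [-1.8000e+02  6.0000e-02 -1.7999e+02] [ 0.2 -0.1  7. ] 0.0155 [  16.3   12.7  -26.     0.   -51.3 -106.3]
```

View pics/z_sc.png

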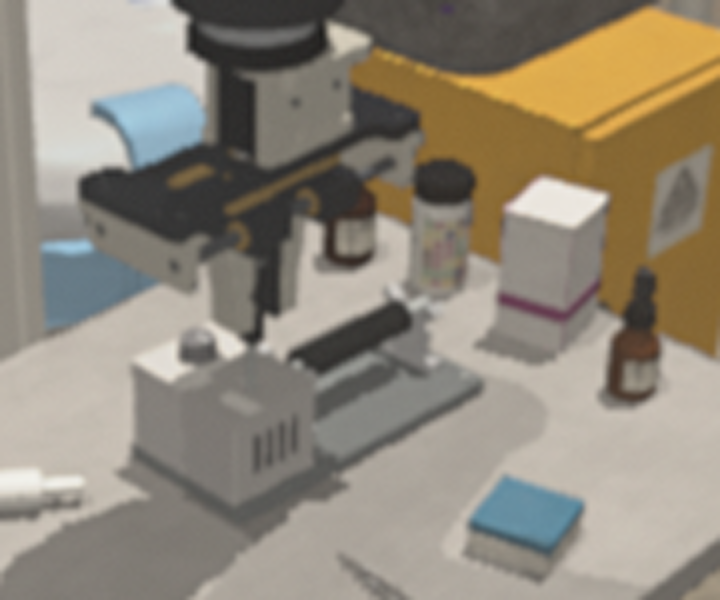

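View pics/z_wrist.png

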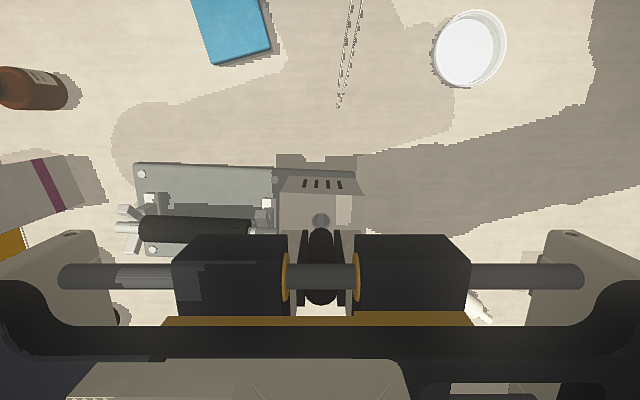

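```bash
python3 -c "
from plant import ctrl
print(ctrl.close_job(), ctrl.get_obs()['force'], ctrl.get_obs()['clock'])"
```

```text
the job is handed in; nothing more can be done
the job is handed in; nothing more can be done
```

The black roller is back in the mixer's two saddles and released. The stylus is held upright through the housing hole with the reset button pressed down. I handed the job in at about 19 s of the 54 s allowed.

- **Roller:** after release, a wrist picture showed both journals in the V notches. Their ends lay within about 1 mm of where a level seated roller should be.
- **Button:** the push force rose at about 0.6 N/mm, as the button's spring should, then jumped to 7–7.8 N on the last millimetre. That is above the 6 N needed for full travel, so the button is at its stop. The gripper read 15.5 mm open on the 16 mm handle, so it still holds the stylus.
- **Bystanders:** the last pictures show the strip pot, carton, smaller dropper bottle and coverslip box in place. I judged this by eye and did not measure it.

Two checks disagreed along the way:

- **Camera offset:** the wrist camera was off by about 1–2 mm from the arm's own position, so I centred the stylus on the hole by eye in the picture.
- **Side force:** a sideways force of about 1.8 N appeared partway through the press. It went away after I shifted the stylus 1 mm.

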